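# Close the instrument cassette

## Robot

A 6-joint arm with a two-finger parallel gripper is mounted at the origin on a cart in front of the work surface, level with it; the furniture and walls round the work are solid. World frame = base frame: x ahead of the robot, y to its left, z up, the work surface at z = 0. Lengths are in m, angles in degrees, forces in N, time in s.
With the tool pointing down it reaches from about 0.4 to 0.825 m from the base axis. Payload 7 kg.
Tool frame: the origin (TCP) lies at the very end of the fingers, on their centre line; the grasp point (between the pads) lies 19 mm behind it (grasp_offset is the x of the grasp point in the tool frame, in m); x points along the fingers, y is the direction in which the jaws open and shut, and the axes are right-handed (so a half turn about x gives the same grasp; the last joint's range is limited). The gripper opens to 88 mm and grips with 3 to 60 N. Pads are 19 mm wide; open, the fingers measure 130 mm over their backs; the gripper's body (78 mm by 193 mm) begins 47 mm behind the grasp point.
Start: joints at [-57.863, 20.546, 0.682, 0, -70.136, -16.507], TCP at [0.182, -0.65, 0.227] pointing down, gripper open.
Joint ranges: [-176.03, 176.03], [-82.01, 121.73], [-58.28, 71.71], [-173.87, 95.51], [-174.79, -0.11], [-173.66, 173.66]. Speed limits (degrees/s): [136.94, 136.94, 172.46, 180, 180, 180].

## Interface

Orientations are given as [roll, pitch, yaw] about the fixed x, y, z axes, in that order (R = Rz(yaw) Ry(pitch) Rx(roll)).
In Python, from plant import get_obs, snapshot, close_job, grasp_offset gives the robot as it stands.
- The arm moves only by the tool carry_out, never from a script. Its argument "series" is a list that holds one entry, the list of rows, each a list of 6 numbers: the shift along the tool's x, y, z in mm, then the turn, a rotation vector about the tool's x, y, z in degrees. A call has 1 to 10 rows; each row is the pose to reach, as a shift and turn from the pose commanded when the call began, along the tool's axes at that moment; what a row does not reach only later rows make up. A row lasts 1/8 s, in which the tool goes at most 62.5 mm and 10.7 degrees, less where a joint would pass 70% of its speed; a pose out of reach is approached as far as the arm can. A call with a gripper value outside its range is refused whole. "hand" is the gripper's target within -1 to 1 (shut at 1, half-way at 0, fully open at -1), set as the call begins (left out, the last holds). The fingers move at their own pace and stop on an object; the grip force is fixed at half the most. Time passes only in rows, so rows that repeat a pose let the fingers close. It gives the time, the measured TCP pose, the force and the opening at its end, in the units of the state.
- get_obs(): the state, without advancing time (a new reading comes with each control period).
- snapshot(name): name is "scene" or "side" or "wrist"; returns a dict with "color" (400x640x3 uint8, red, green, blue), "fx", "fy", "cx", "cy" (pixels), "eye" and "attitude" of the camera in the world. Camera axes: x right, y down, z forward; pixel columns grow to the right and rows downward; lengths in m; the calibration is good to about 2 mm. A picture is of the moment at which its call begins. There is no depth.
- close_job(): hands the job in, once; it reports no verdict.
The state is a dict: "clock": time; "joint_pos": joint angles; "qvel": joint speeds; "tau": joint torques, N m; "tool_pos": TCP position; "orientation": TCP orientation; "force": force on the tool from outside, world axes, zero at the start; "moment": the same for the moment, N m; "opening": finger opening in m.
Only numpy, scipy, OpenCV 4.12 (cv2) and the standard library are available. Lean on these libraries where they do the work, as an engineer would, in place of code of your own. Each camera call takes 0.05 s, during which the arm holds its last target.

## Task

Close the steel instrument cassette for the washer with your fingertips only, gripping nothing: fold its upright hold-down flap right down over the tweezers and spatulas, then swing the hinged lid fully shut over it without slamming it, and push the catch on the lid's front edge sideways, to the cassette's right, until it is latched. Leave the instruments lying in the cassette and everything else on the bench where it stands, and finish with the hand clear.

Things in the scene. Friction and masses are not known exactly. Their poses are not given: they have to be found in the camera images.
- cassette: Stainless instrument cassette of slotted sheet, fixed to the bench: open base tray 144 mm deep (x) by 204 mm wide (y), rim 30 mm high. Origin: centre of the underside. Its x points from the front edge (with the catch) to the back edge (with the lid's hinge), y to its left end (with the flap's hinge), z up. It stands turned up to 0.3 rad either way.
- flap (a joint): Hold-down flap, slotted sheet 2 mm thick. 0 = folded down flat over the instruments, top face 25.5 mm above the bench; pi/2 = upright. Starts at 1.42 to 1.68. Folding moves its upper end to the right (cassette's -y) and down. Stiff hinge: stays where it is left when steep, sinks by itself only below about 0.7 rad; takes about 1 N at its end.
- flap_hinge (a point): Middle of the flap's hinge line, 24.5 mm above the bench and 88 mm left (+y) of the cassette's centre; the line runs along the cassette's x. The flap is 108 mm wide along this line.
- flap_end (a point): Middle of the outer end of the flap's finger tab (34 mm wide), on the face that is uppermost when the flap lies down; 144 mm from the hinge line. The flap has its full width up to 132 mm from the hinge line.
- lid (a joint): Hinged lid. 0 = shut, outer face 42.5 mm above the bench; pi/2 = upright. Starts at 1.62 to 1.80, leaning back. Shutting moves its free edge to the front (cassette's -x) and down. Stiff hinge: stays where it is left when steep, sinks shut by itself only below about 0.4 rad; takes about 2 N at its edge. While the flap stands up the lid strikes it and cannot shut.
- lid_hinge (a point): Middle of the lid's hinge line, 31 mm above the bench and 72 mm behind the cassette's centre; the line runs along the cassette's y. The lid's flat outer face lies 11.5 mm off this line.
- lid_edge (a point): Middle of the lid's free edge, on its outer face. The lid is a shallow slotted steel tray, 144 mm from hinge to free edge, 204 mm wide, with an 11 mm skirt.
- catch (a joint): Sliding catch on the lid's outer face, at the middle of its free edge: 0 = open (start, up to 0.001), 0.016 m = latched. With the lid shut it slides to the right (cassette's -y) and its hook passes under a lug on the front of the base; it gets under only when the lid is fully down. Takes about 1.5 N and stays where it is left.
- catch_tab (a point): Middle of the top of the catch's thumb tab, a ribbed block 16 mm (x) by 9 mm (y), 13 mm proud of the lid's outer face. Lid shut: its top is 55.5 mm above the bench, 61 mm in front of the cassette's centre, and 16 mm left of the centre while open. The catch's plate round it is 34 mm wide (y), 2 mm thick.
- tweezers_a: Steel tweezers, 13x132x10 mm, loose, lying along the cassette's y in a slot of the grey combs inside the base, front slot; must stay lying there. Origin: centre of its underside, 6 mm above the bench.
- spatula_a: Steel spatula, 12x152x4 mm, loose, lying along the cassette's y in a slot of the grey combs inside the base, second slot from the front; must stay lying there. Origin: centre of its underside, 6 mm above the bench.
- tweezers_b: Steel tweezers, 13x132x10 mm, loose, lying along the cassette's y in a slot of the grey combs inside the base, third slot from the front; must stay lying there. Origin: centre of its underside, 6 mm above the bench.
- spatula_b: Steel spatula, 12x152x4 mm, loose, lying along the cassette's y in a slot of the grey combs inside the base, rear slot; must stay lying there. Origin: centre of its underside, 6 mm above the bench.
- funnel: Glass funnel standing on its rim, 69x69x74 mm, beside the right end of the cassette; loose, to be left alone. Origin: centre of its underside.
- stopper_0: Rubber stopper, 25x25x24 mm, right of the cassette, towards the front; loose, to be left alone. Origin: centre of its underside.
- crucible: Porcelain crucible, 41x41x32 mm, left of the cassette; loose, to be left alone. Origin: centre of its underside.
- crucible_lid: Porcelain crucible lid, 43x43x12 mm, in front of the cassette; loose, to be left alone. Origin: centre of its underside.
- dropper_0: Amber dropper bottle with a black teat, 37x37x96 mm, left of the cassette; loose, to be left alone. Origin: centre of its underside.
- dropper_1: Amber dropper bottle with a red teat, 37x37x96 mm, on the right of the bench; loose, to be left alone. Origin: centre of its underside.
- ph_strips: Booklet of test strips, 18x72x9 mm, on the left of the bench; loose, to be left alone. Origin: centre of its underside.

How it is judged:
By the outcome, as a careful person would: the job done as asked, in the order asked, and still so for the second after the job is handed in, with the robot touching nothing.
It also fails if it takes over 58 s, if anything falls off the work surface, if the arm or the gripper's body presses on something with over 40 N, if the wrist force passes 120 N, or if a joint passes its speed limit or range.

## Working session

There is one attempt and no reset: what is moved stays moved. The work goes in short steps, Python scripts to look and compute and a tool call to move; the robot and the scene stay as the last step left them, time stands still between calls to the robot, and variables do not carry over. Pictures are saved under pics/ and viewed, and the job is handed in when it is done.

Besides the shell and the picture viewer there is one more tool, called after "Call:" as name([rows], argument=value, ...), one row to a line, values as JSON. carry_out: Moves the arm, as the interface text tells. Its arguments: {"type":"object","properties":{"series":{"type":"array","items":{"type":"array","items":{"type":"array","items":{"type":"number"}}}},"hand":{"type":"number"}},"required":["series"]}

```bash
ls; mkdir -p pics; cat > h.py <<'E'
import numpy as np, cv2
from plant import get_obs, snapshot, close_job, grasp_offset
from scipy.spatial.transform import Rotation as R
def shot(n,f):
    s=snapshot(n); cv2.imwrite(f'pics/{f}.png',s['color'][:,:,::-1]); np.save(f'pics/{f}.npy',s,allow_pickle=True); return s
def load(f): return np.load(f'pics/{f}.npy',allow_pickle=True).item()
def att(s):
    a=np.array(s['attitude'],float)
    return a if a.shape==(3,3) else R.from_euler('xyz',a,degrees=True).as_matrix()
def ray(s,u,v):
    d=att(s)@np.array([(u-s['cx'])/s['fx'],(v-s['cy'])/s['fy'],1.]); return np.array(s['eye'],float),d/np.linalg.norm(d)
def onz(s,u,v,z):
    e,d=ray(s,u,v); return e+d*(z-e[2])/d[2]
def proj(s,p):
    q=att(s).T@(np.array(p,float)-np.array(s['eye'])); return np.array([s['cx']+s['fx']*q[0]/q[2],s['cy']+s['fy']*q[1]/q[2]])
def tri(s1,a,s2,b):
    e1,d1=ray(s1,*a);e2,d2=ray(s2,*b)
    t=np.linalg.lstsq(np.c_[d1,-d2],e2-e1,rcond=None)[0]
    p,q=e1+d1*t[0],e2+d2*t[1]; return (p+q)/2,np.linalg.norm(p-q)
E
python3 - <<'E'
from h import *
print(get_obs(),grasp_offset)
for n in("scene","side","wrist"):
    s=shot(n,n+'0'); print({k:v for k,v in s.items() if k!='color'})
E
```

```text
pics
{'clock': 0.0, 'joint_pos': array([-5.78627155e+01,  2.05903269e+01,  6.32575837e-01, -2.03201902e-02,
       -7.01367031e+01, -1.65066382e+01]), 'qvel': array([-0.02268865, -0.04753826,  0.03870511, -0.03989565,  0.11700036,
        0.04451704]), 'tau': array([-1.63360477e-03, -5.82714951e+01,  2.93061233e+01,  6.99728251e+00,
        6.99762837e-03, -2.05653159e-04]), 'tool_pos': array([ 0.18169893, -0.64955795,  0.22562548]), 'orientation': array([ 95.07496453,  89.90363301, 110.69869079]), 'force': array([-0.17881556,  0.26403745,  0.3937965 ]), 'moment': array([-0.0612792 ,  0.00607094,  0.04011093]), 'opening': 0.08795390305003915} -0.0188
{'fx': 422.8698127556836, 'fy': 422.8698127556836, 'cx': 317.98443846339393, 'cy': 203.75099444380265, 'eye': array([-0.57120535,  0.68026742,  0.84735848]), 'attitude': array([-121.91709567,    0.98826366, -122.40617879])}
{'fx': 452.2848471997591, 'fy': 452.2848471997591, 'cx': 323.4791882255802, 'cy': 195.29900721790122, 'eye': array([-0.17894668,  1.09269196,  0.99319167]), 'attitude': array([-126.39747755,    1.30848159, -148.57663184])}
{'fx': 304.24653296108875, 'fy': 304.24653296108875, 'cx': 323.9803434335168, 'cy': 199.19911743348163, 'eye': array([ 0.10493685, -0.67096369,  0.38491711]), 'attitude': array([ 1.62891838e+02, -9.28235743e-02,  1.05666033e+02])}
```

View pics/scene0.png

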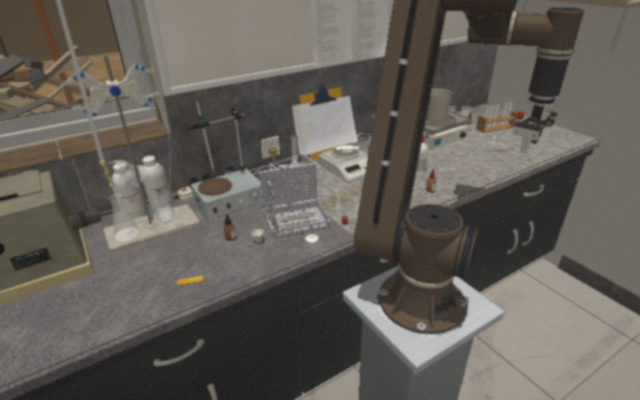

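View pics/side0.png

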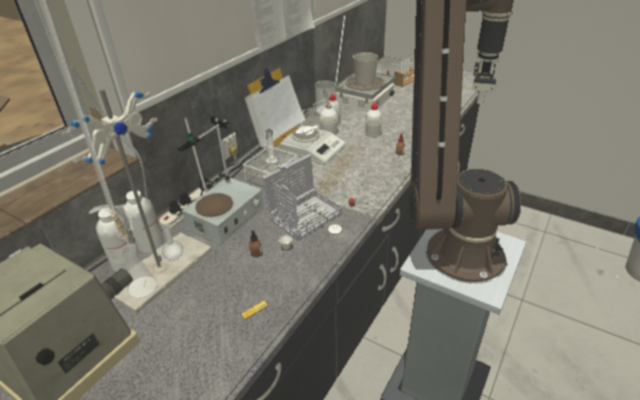

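View pics/wrist0.png

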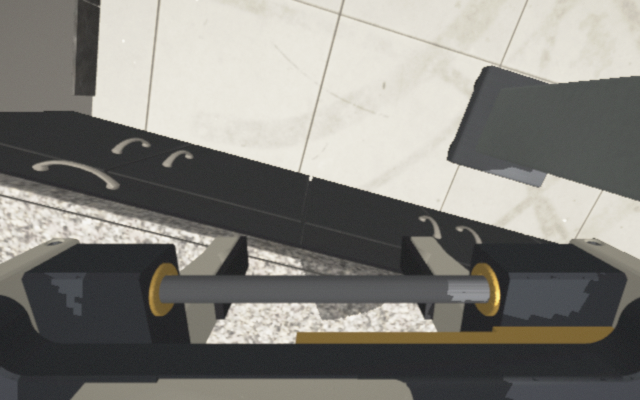

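The bench views show the cassette small: around (297,200) in scene, (300,205) in side. I'll enlarge both.

```bash
python3 - <<'E'
from h import *
a=load('scene0')['color'][140:265,210:365,::-1]; cv2.imwrite('pics/scene0z.png',cv2.resize(a,None,fx=5,fy=4.8*0+4.6,interpolation=cv2.INTER_CUBIC))
a=load('side0')['color'][130:260,230:370,::-1]; cv2.imwrite('pics/side0z.png',cv2.resize(a,None,fx=4.6,fy=4.6,interpolation=cv2.INTER_CUBIC))
s=load('side0')
for n,u,v,z in(('front corner',302,237,0.03),('crlid',335,230,.01),('cruc',286,243,.03),('dropL',255,250,.0),('stopper',352,201,.02),('dropR',400,150,.0)): print(n,onz(s,u,v,z).round(3))
s=load('scene0')
for n,u,v,z in(('base FL',273,231,0.03),('base FR',328,224,.03),('crlid',312,239,.01),('cruc',258,236,.03),('dropL',230,238,.0),('stopper',345,219,.02),('dropR',432,190,.0)): print(n,onz(s,u,v,z).round(3))
E
```

```text
front corner [0.464 0.215 0.03 ]
crlid [0.401 0.113 0.01 ]
cruc [0.492 0.263 0.03 ]
dropL [0.58  0.314 0.   ]
stopper [ 0.422 -0.044  0.02 ]
dropR [ 0.429 -0.483  0.   ]
base FL [0.483 0.205 0.03 ]
base FR [0.416 0.03  0.03 ]
crlid [0.397 0.106 0.01 ]
cruc [0.486 0.259 0.03 ]
dropL [0.567 0.327 0.   ]
stopper [ 0.42  -0.044  0.02 ]
dropR [ 0.42  -0.467  0.   ]
```

View pics/scene0z.png

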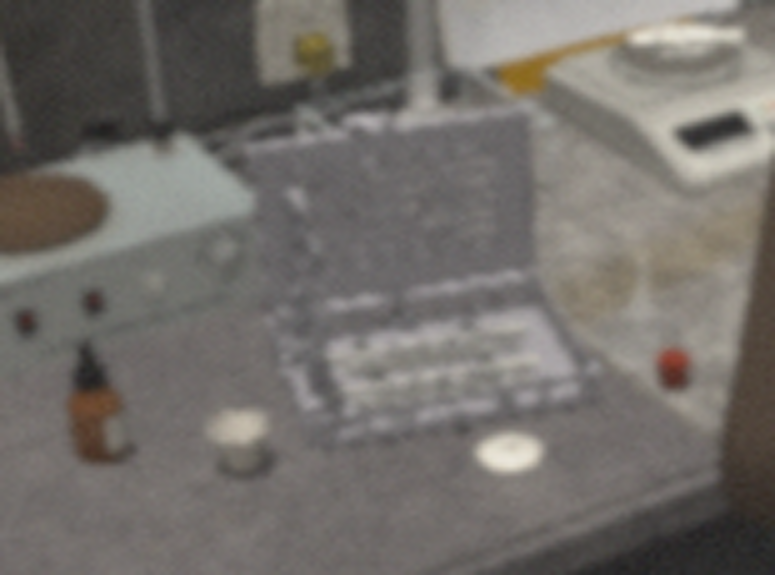

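View pics/side0z.png

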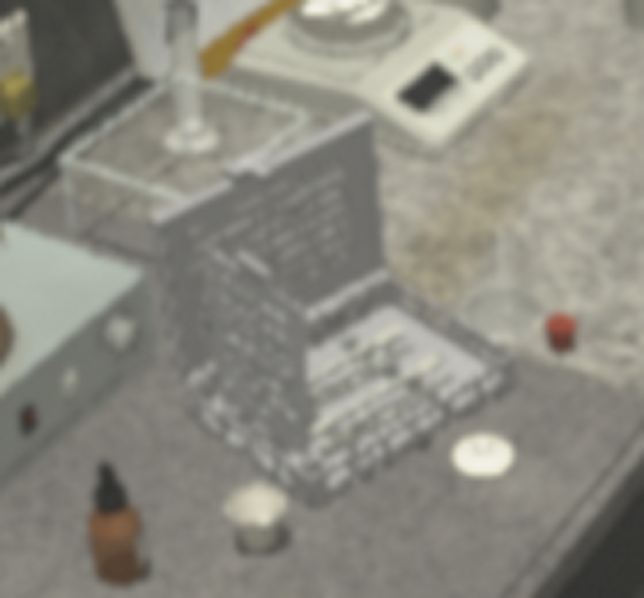

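```bash
cat >> h.py <<'E'
def tool():
    o=get_obs(); return np.array(o['tool_pos']),R.from_euler('xyz',o['orientation'],degrees=True)
def rows(wps,step=0.05,rstep=9,p0=None,r0=None):
    """wps: list of (pos, Rot or None[, step]) world; returns rows in tool frame, mm/deg"""
    p,r=tool()
    if p0 is not None:p=np.array(p0)
    if r0 is not None:r=r0
    out=[];cp,cr=p,r
    for w in wps:
        q=np.array(w[0]);rr=w[1] if w[1] is not None else cr; st=w[2] if len(w)>2 else step
        dr=(rr*cr.inv()).as_rotvec()
        n=max(1,int(np.ceil(np.linalg.norm(q-cp)/st-1e-6)),int(np.ceil(np.degrees(np.linalg.norm(dr))/rstep-1e-6)))
        for i in range(1,n+1):
            t=i/n; P=cp+(q-cp)*t; RR=R.from_rotvec(dr*t)*cr
            out.append(np.r_[r.inv().apply(P-p)*1000,(r.inv()*RR).as_rotvec(degrees=True)])
        cp,cr=q,rr
    o=np.array(out); 
    for x in o: print([int(round(a)) if i<3 and abs(a)>30 else round(float(a),1) for i,a in enumerate(x)])
    return o
E
python3 - <<'E'
from h import *
p,r=tool(); print(r.as_matrix().round(3))
s=load('wrist0'); print('cam in tool',r.inv().apply(s['eye']-p).round(4)); print((r.inv()*R.from_matrix(att(s))).as_matrix().round(3))
# down tool with z axis?
r1=R.from_rotvec([0,0,-16],degrees=True)*r
rows([((0.42,-0.33,0.36),r1)],0.06)
s=load('side0')
for u,v in((375,135),(330,130),(262,110),(270,165),(250,215),(213,240)):print(u,v,onz(s,u,v,0).round(3))
E
```

```text
[[-0.    -0.269  0.963]
 [ 0.001  0.963  0.269]
 [-1.     0.001 -0.   ]]
cam in tool [-0.1591  0.0004 -0.0797]
[[-0.    -0.294  0.956]
 [ 1.     0.001  0.001]
 [-0.001  0.956  0.294]]
[-16.7, 30, 39, 2.0, -0.0, 0.0]
[-33, 61, 79, 4.0, -0.0, 0.0]
[-50, 91, 118, 6.0, -0.0, 0.0]
[-67, 122, 158, 8.0, -0.0, 0.0]
[-84, 152, 197, 10.0, -0.0, 0.0]
[-100, 183, 237, 12.0, -0.0, 0.0]
[-117, 213, 276, 14.0, -0.0, 0.0]
[-134, 244, 316, 16.0, -0.0, 0.0]
375 135 [ 0.58 -0.55  0.  ]
330 130 [ 0.781 -0.492  0.   ]
262 110 [ 1.186 -0.507  0.   ]
270 165 [ 0.842 -0.115 -0.   ]
250 215 [0.707 0.182 0.   ]
213 240 [ 0.73   0.346 -0.   ]
```

Call:
carry_out([
  [[-17,30,39,2,0,0],[-33,61,79,4,0,0],[-50,91,118,6,0,0],[-67,122,158,8,0,0],[-84,152,197,10,0,0],[-100,183,237,12,0,0],[-117,213,276,14,0,0],[-134,244,316,16,0,0]],
], hand=1)

```text
clock: 1.15
tool_pos: [0.421, -0.3284, 0.3611]
orientation: [70.0, 90.0, 69.6]
force: [0.5, -1.2, -0.8]
opening: 0.013
```

```bash
python3 - <<'E'
from h import *
p,r=tool(); o=get_obs(); print(p,o['joint_pos'].round(1),o['opening'],o['clock'])
r1=R.from_rotvec([0,0,-16],degrees=True)*r
rows([((0.62,0.06,0.34),r1)],0.055)
E
```

```text
[ 0.42098986 -0.32841127  0.3610744 ] [-16.9   3.7  -3.8  -0.  -82.6 -73.5] 0.01297054535417013 1.15
[2.6, 49, 24.5, 2.0, -0.0, -0.0]
[5.3, 97, 49, 4.0, -0.0, -0.0]
[7.9, 146, 74, 6.0, -0.0, -0.0]
[10.6, 195, 98, 8.0, -0.0, -0.0]
[13.2, 244, 123, 10.0, -0.0, -0.0]
[15.8, 292, 147, 12.0, -0.0, -0.0]
[18.5, 341, 172, 14.0, -0.0, -0.0]
[21.1, 390, 196, 16.0, -0.0, -0.0]
```

Call:
carry_out([
  [[3,49,24,2,0,0],[5,97,49,4,0,0],[8,146,74,6,0,0],[10,195,98,8,0,0],[13,244,123,10,0,0],[16,292,147,12,0,0],[18,341,172,14,0,0],[21,390,196,16,0,0],[21,390,196,16,0,0]],
])

```text
clock: 2.28
tool_pos: [0.6197, 0.062, 0.3374]
orientation: [-152.6, 89.8, -168.9]
force: [-0.9, -0.5, -0.5]
opening: 0.0006
```

```bash
python3 - <<'E'
from h import *
o=get_obs(); print(o['joint_pos'].round(1),o['opening'],o['clock'])
for n in("scene","side","wrist"):
    s=shot(n,n+'1')
a=load('wrist1')['color'][...,::-1]; cv2.imwrite('pics/wrist1b.png',cv2.resize(a,(800,500),interpolation=cv2.INTER_CUBIC))
E
```

```text
[  23.6   13.     4.4   -0.   -81.6 -129.8] 0.0005833624045924289 2.275
```

View pics/wrist1b.png

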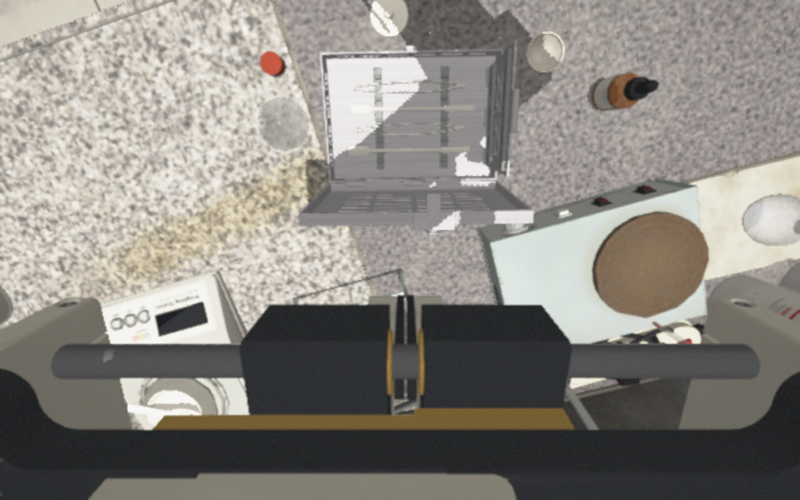

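View pics/scene1.png

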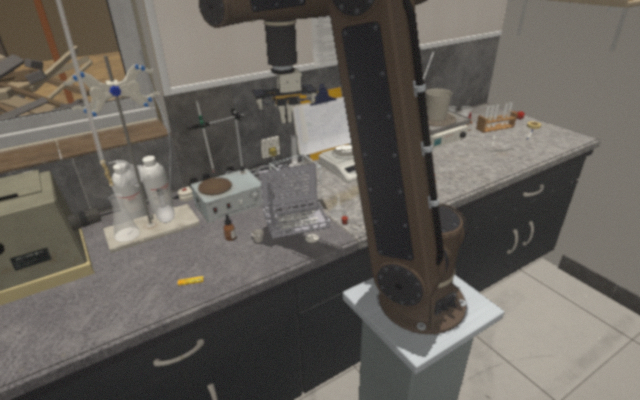

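The wrist view shows the whole cassette: base spans about (322–515, 48–185), the lid's edge lies near row 215 with the catch at (437,200), and the flap stands at about column 505–518. I'll zoom in for corners.

```bash
python3 - <<'E'
from h import *
a=load('wrist1')['color'][25:190,235:435,::-1]; cv2.imwrite('pics/wrist1z.png',cv2.resize(a,None,fx=4,fy=3.6*0+4*0.9,interpolation=cv2.INTER_CUBIC))
E
```

```text
(no output)
```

View pics/wrist1z.png

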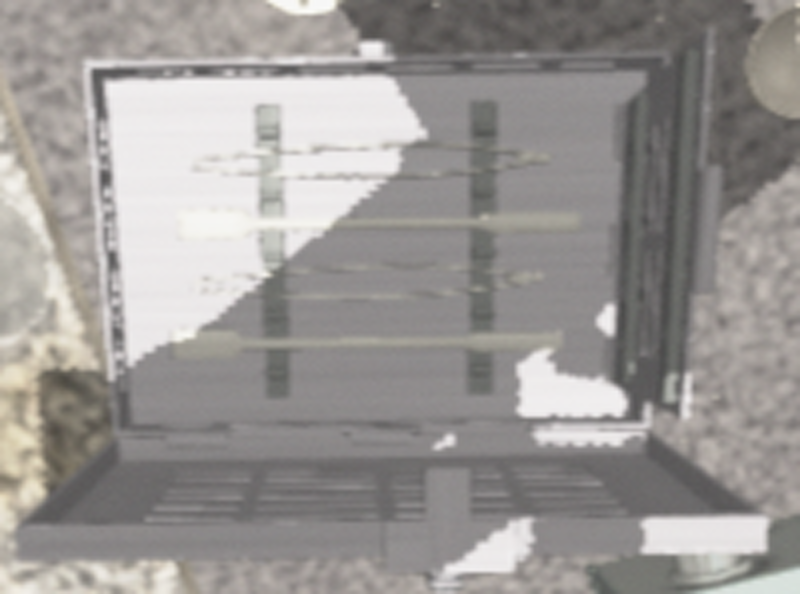

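```bash
cat > m.py <<'E'
from h import *
s=load('wrist1'); print(np.array(s['eye']).round(4))
Z=lambda x,y:(235+x/4,25+y/3.6)
FR=onz(s,*Z(88,62),.030)[:2];FL=onz(s,*Z(668,52),.030)[:2];RR=onz(s,*Z(112,437),.030)[:2];RL=onz(s,*Z(645,435),.03)[:2]
for n,a in zip(('FR','FL','RR','RL'),(FR,FL,RR,RL)):print(n,a.round(4))
print('front len',np.linalg.norm(FL-FR),'side',np.linalg.norm(RR-FR))
d=(FL-FR); yaw=np.arctan2(-d[0],d[1]); print('yaw front',yaw)
d=RR-FR; print('yaw right side',np.arctan2(d[1],d[0]))
E
python3 - <<'E'
from m import *
def mk(c,yaw):
    Rz=R.from_euler('z',yaw); return lambda x,y,z:(Rz.apply([x,y,0])+[c[0],c[1],z])
ex=np.array([np.cos(yaw),np.sin(yaw)]);ey=np.array([-ex[1],ex[0]])
c=(FR+FL)/2+ex*.072; print('c',c)
C=mk(c,yaw)
inv=lambda P:(R.from_euler('z',-yaw).apply(np.array(P)-[c[0],c[1],0])).round(4)
# flap top: tab end row pts intersect: plane? flap end at distance 144 from hinge (y=.088,z=.0245)
# lid edge: find angle th such that ray hits arc
def arc(uv,kind):
    e,d=ray(s,*uv); best=None
    for th in np.radians(np.arange(70,120,.1)):
        if kind=='lid': # plane x,z in cassette
            P=np.array([.072-.144*np.cos(th)+.0115*np.sin(th), 0, .031+.144*np.sin(th)+.0115*np.cos(th)])
            # intersect with line along y
            cam=inv(e);dd=R.from_euler('z',-yaw).apply(d)
            t=(P[2]-cam[2])/dd[2]; q=cam+dd*t; err=q[0]-P[0]; 
        else:
            L=.144
            P=np.array([0,.088-L*np.cos(th)+.001*np.sin(th),.0245+L*np.sin(th)+.001*np.cos(th)])
            cam=inv(e);dd=R.from_euler('z',-yaw).apply(d)
            t=(P[2]-cam[2])/dd[2]; q=cam+dd*t; err=q[1]-P[1]
        if best is None or abs(err)<best[0]: best=(abs(err),th,q)
    return best
for x,y in((20,555),(768,553),(390,555)): print('lid',arc(Z(x,y),'lid'))
for x,y in((714,165),(720,290)): print('flap',arc(Z(x,y),'flap'))
for n,u,v,z in(('funnel',284,124,.0),('stopper',271,62,.024),('crlid',388,12,.01),('cruc',546,50,.03),('hotplate corner',482,232,.08),('beaker',375,275,.08)): 
    P=onz(s,u*.8,v*.8,z); print(n,P.round(3),inv(P))
E
```

```text
[0.5424 0.0822 0.4981]
FR [0.435  0.0161]
FL [0.488  0.2103]
RR [ 0.573  -0.0242]
RL [0.6291 0.1714]
front len 0.2012179202317757 side 0.14374947246524714
yaw front -0.2664943720051497
yaw right side -0.2843564309377625
c [0.53096185 0.09423506]
lid (np.float64(1.4994333086132405e-05), np.float64(1.6091935703387499), array([ 0.08900437, -0.10179628,  0.1744524 ]))
lid (np.float64(9.673912777363736e-05), np.float64(1.6301375213626805), array([0.09192314, 0.10219065, 0.17406451]))
lid (np.float64(8.880721801357572e-06), np.float64(1.6214108751027094), array([ 0.09076178, -0.00090022,  0.17423377]))
flap (np.float64(4.1634367271170536e-05), np.float64(1.51843644923505), array([-0.01793247,  0.08150389,  0.16835499]))
flap (np.float64(9.27368083821628e-05), np.float64(1.5446163880149633), array([0.01544062, 0.08532291, 0.16847683]))
funnel [ 0.491 -0.06   0.   ] [ 0.0016 -0.1594  0.    ]
stopper [ 0.427 -0.043  0.024] [-0.0647 -0.1595  0.024 ]
crlid [0.412 0.1   0.01 ] [-0.1158 -0.0259  0.01  ]
cruc [0.502 0.256 0.03 ] [-0.0705  0.1489  0.03  ]
hotplate corner [0.67  0.135 0.08 ] [0.1237 0.0765 0.08  ]
beaker [0.686 0.003 0.08 ] [ 0.1737 -0.0469  0.08  ]
```

```bash
cat >> h.py <<'E'
YAW=-0.274; CC=np.array([.5312,.0938,0])
RC=R.from_euler('z',YAW)
RT=R.from_matrix(np.c_[[0,0,-1],RC.apply([0,1,0]),RC.apply([1,0,0])])
W=lambda x,y,z: RC.apply([x,y,z])+CC
I=lambda P: RC.inv().apply(np.array(P)-CC)
E
python3 - <<'E'
from h import *
p,r=tool(); print(I(p),(r.inv()*RT).as_rotvec(degrees=True))
rows([(W(0,.140,.28),RT),(W(0,.135,.139),RT)],.05)
print('arc, rel. to x,y,z of the aligned pose')
for th in np.radians(np.arange(90,-1,-4.5)):
    print(round(np.degrees(th),1),'y',round(1e3*(.088-.115*np.cos(th)+.001*np.sin(th)+.021),1),'z',round(1e3*(.0245+.115*np.sin(th)+.001*np.cos(th)),1))
E
```

```text
[ 0.09374431 -0.01025619  0.33932779] [-0.64726079 -0.02826839  0.0325293 ]
[14.8, 37, -23.9, -0.2, -0.0, 0.0]
[29.6, 75, -48, -0.3, -0.0, 0.0]
[44, 112, -72, -0.5, -0.0, 0.0]
[59, 149, -95, -0.6, -0.0, 0.0]
[106, 148, -95, -0.6, -0.0, 0.0]
[153, 146, -95, -0.6, -0.0, 0.0]
[200, 144, -95, -0.6, -0.0, 0.0]
arc, rel. to x,y,z of the aligned pose
90.0 y 110.0 z 139.5
85.5 y 101.0 z 139.2
81.0 y 92.0 z 138.2
76.5 y 83.1 z 136.6
72.0 y 74.4 z 134.2
67.5 y 65.9 z 131.1
63.0 y 57.7 z 127.4
58.5 y 49.8 z 123.1
54.0 y 42.2 z 118.1
49.5 y 35.1 z 112.6
45.0 y 28.4 z 106.5
40.5 y 22.2 z 99.9
36.0 y 16.6 z 92.9
31.5 y 11.5 z 85.4
27.0 y 7.0 z 77.6
22.5 y 3.1 z 69.4
18.0 y -0.1 z 61.0
13.5 y -2.6 z 52.3
9.0 y -4.4 z 43.5
4.5 y -5.6 z 34.5
0.0 y -6.0 z 25.5
```

Call:
carry_out([
  [[15,37,-24,0,0,0],[30,75,-48,0,0,0],[44,112,-72,-0.5,0,0],[59,149,-95,-0.6,0,0],[106,148,-95,-0.6,0,0],[153,146,-95,-0.6,0,0],[200,144,-95,-0.6,0,0],[200,144,-95,-0.6,0,0]],
])

```text
clock: 3.42
tool_pos: [0.5664, 0.2212, 0.1369]
orientation: [-129.6, 89.6, -145.5]
force: [-0.3, 0.3, 0.1]
opening: 0.0005
```

```bash
python3 - <<'E'
from h import *
p,r=tool(); o=get_obs(); print(o['clock'],I(p),(r.inv()*RT).as_rotvec(degrees=True),o['force'])
s=shot('wrist','wrist2'); shot('scene','scene2')
a=load('wrist2')['color'][...,::-1]; cv2.imwrite('pics/wrist2b.png',cv2.resize(a,(800,500),interpolation=cv2.INTER_CUBIC))
E
```

```text
3.425 [-0.00057303  0.13213123  0.13694229] [-0.16626257 -0.23176906  0.27889338] [-0.26965785  0.27863275  0.10995734]
```

View pics/wrist2b.png

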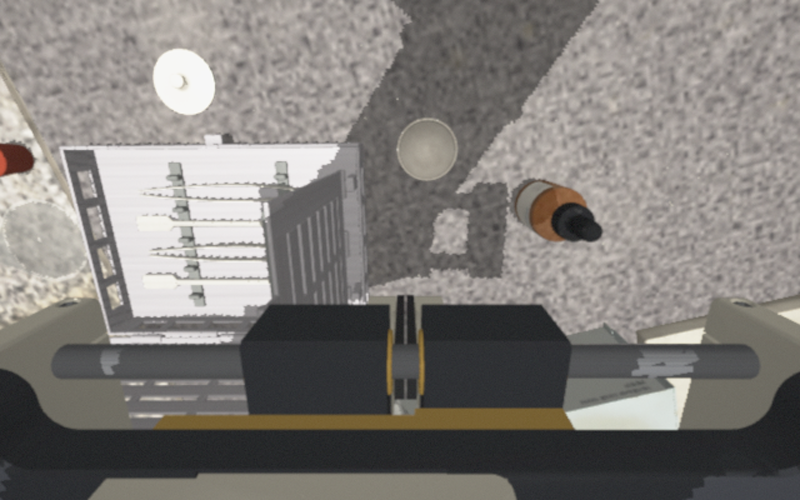

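The flap's outer face shows at (262–360,180–300), left of the fingertip, and the instruments lie in their slots. Folding now, in arc steps.

Call:
carry_out([
  [[0,-12,0,0,0,0],[0,-24,0,0,0,0],[0,-33,0,0,0,0],[1,-42,0,0,0,0],[2,-51,0,0,0,0],[5,-60,0,0,0,0],[8,-69,0,0,0,0],[12,-77,0,0,0,0],[16,-85,0,0,0,0],[21,-92,0,0,0,0]],
])

```text
clock: 4.78
tool_pos: [0.5432, 0.1347, 0.1182]
orientation: [-135.2, 90.0, -151.0]
force: [0.7, 0.5, 0.2]
opening: 0.0007
```

```bash
python3 - <<'E'
from h import *
p,r=tool(); o=get_obs(); print(o['clock'],I(p),(r.inv()*RT).as_rotvec(degrees=True),RC.inv().apply(o['force']))
s=shot('wrist','wrist3'); shot('side','side3')
a=load('wrist3')['color'][...,::-1]; cv2.imwrite('pics/wrist3b.png',cv2.resize(a,(800,500),interpolation=cv2.INTER_CUBIC))
E
```

```text
4.775 [0.00047705 0.04262615 0.11821572] [-0.07368298 -0.00387648  0.00384262] [0.57469785 0.67436693 0.1939278 ]
```

View pics/wrist3b.png

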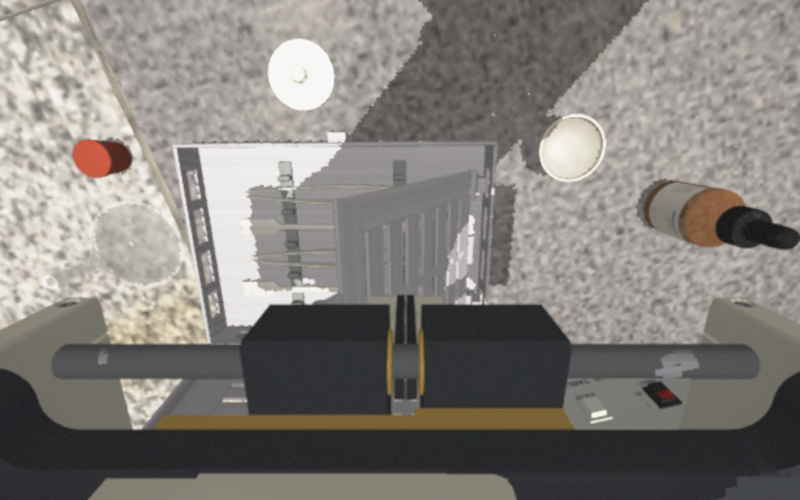

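The flap is following the fingertip: its upper end is now at column ~340. Continuing the arc.

Call:
carry_out([
  [[6,-8,0,0,0,0],[12,-14,0,0,0,0],[18,-20,0,0,0,0],[25,-26,0,0,0,0],[32,-31,0,0,0,0],[40,-36,0,0,0,0],[48,-40,0,0,0,0],[57,-43,0,0,0,0],[66,-45,0,0,0,0],[74,-47,0,0,0,0]],
])

```text
clock: 6.12
tool_pos: [0.5305, 0.0899, 0.0439]
orientation: [-133.2, 90.0, -149.0]
force: [0.4, -0.3, -0.1]
opening: 0.0005
```

Call:
carry_out([
  [[7,-1,0,0,0,0],[13,-1,0,0,0,0],[17,-1,0,0,0,0],[19,-1,0,0,0,0],[19,-1,0,0,0,0]],
])

```text
clock: 6.75
tool_pos: [0.5303, 0.0891, 0.0258]
orientation: [-46.3, 90.0, -62.1]
force: [-1.1, -0.3, 0.6]
opening: 0.0006
```

```bash
python3 - <<'E'
from h import *
p,r=tool(); o=get_obs(); print(o['clock'],I(p),(r.inv()*RT).as_rotvec(degrees=True),RC.inv().apply(o['force']))
s=shot('wrist','wrist4'); shot('side','side4')
a=load('wrist4')['color'][...,::-1]; cv2.imwrite('pics/wrist4b.png',cv2.resize(a,(800,500),interpolation=cv2.INTER_CUBIC))
E
```

```text
6.75 [ 0.00043368 -0.00480131  0.02581157] [-0.06153893  0.00231972  0.00243091] [-1.00053928 -0.61497483  0.55636883]
```

View pics/wrist4b.png

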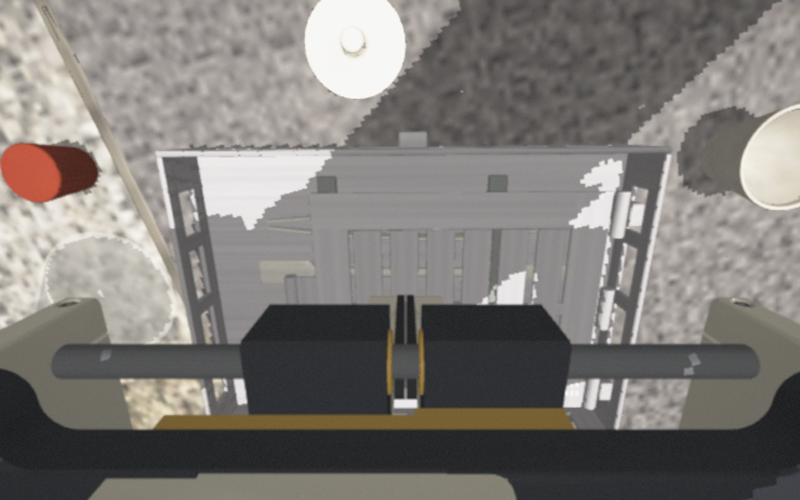

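The flap now lies over the instruments, spanning (310–620,195–...). I'll press a little more and read the force.

Call:
carry_out([
  [[1,0,0,0,0,0],[2,0,0,0,0,0],[3,0,0,0,0,0],[3,0,0,0,0,0]],
])

```text
clock: 7.35
tool_pos: [0.5305, 0.089, 0.0251]
orientation: [14.7, 89.9, -1.0]
force: [-9.4, -0.2, 28.8]
opening: 0.0004
```

Flap firmly down (29 N at z = 25 mm). Now up, over, and behind the lid.

```bash
python3 - <<'E'
from h import *
rows([(W(0,-.005,.25),RT),(W(.14,-.055,.25),RT),(W(.14,-.055,.15),RT)],.06,p0=W(0,-.005,.0228),r0=RT)
for d in [95,90,85,80,75,70,65,60,55,50,45,40,35,30,27,24,21,18,15,12,9,6,3,0]:
    th=np.radians(d)
    print(d,'x',round(1e3*(.072-.12*np.cos(th)+.0115*np.sin(th)+.0095)),'z',round(1e3*(.031+.12*np.sin(th)+.0115*np.cos(th))))
E
```

```text
[-57, 0.0, 0.0, 0.0, 0.0, 0.0]
[-114, 0.0, 0.0, 0.0, 0.0, 0.0]
[-170, 0.0, 0.0, 0.0, 0.0, 0.0]
[-227, 0.0, 0.0, 0.0, 0.0, 0.0]
[-227, -16.7, 47, 0.0, 0.0, 0.0]
[-227, -33, 93, 0.0, 0.0, 0.0]
[-227, -50, 140, 0.0, 0.0, 0.0]
[-177, -50, 140, 0.0, 0.0, 0.0]
[-127, -50, 140, 0.0, 0.0, 0.0]
95 x 103 z 150
90 x 93 z 151
85 x 82 z 152
80 x 72 z 151
75 x 62 z 150
70 x 51 z 148
65 x 41 z 145
60 x 31 z 141
55 x 22 z 136
50 x 13 z 130
45 x 5 z 124
40 x -3 z 117
35 x -10 z 109
30 x -17 z 101
27 x -20 z 96
24 x -23 z 90
21 x -26 z 85
18 x -29 z 79
15 x -31 z 73
12 x -33 z 67
9 x -35 z 61
6 x -37 z 55
3 x -38 z 49
0 x -38 z 42
```

Call:
carry_out([
  [[-57,0,0,0,0,0],[-114,0,0,0,0,0],[-170,0,0,0,0,0],[-227,0,0,0,0,0],[-227,-17,47,0,0,0],[-227,-33,93,0,0,0],[-227,-50,140,0,0,0]],
])

```text
clock: 8.22
tool_pos: [0.6528, 0.0022, 0.2499]
orientation: [40.9, 89.9, 25.2]
force: [1.0, 1.3, 0.1]
opening: 0.0005
```

```bash
python3 - <<'E'
from h import *
p,r=tool(); o=get_obs(); print(o['clock'],I(p),(r.inv()*RT).as_rotvec(degrees=True),RC.inv().apply(o['force']))
s=shot('wrist','wrist5'); shot('side','side5')
a=load('wrist5')['color'][...,::-1]; cv2.imwrite('pics/wrist5b.png',cv2.resize(a,(800,500),interpolation=cv2.INTER_CUBIC))
E
```

```text
8.225 [ 0.14180443 -0.05529466  0.24987179] [-0.03922922  0.05068837 -0.04393637] [0.61520937 1.54099877 0.13374238]
```

View pics/wrist5b.png

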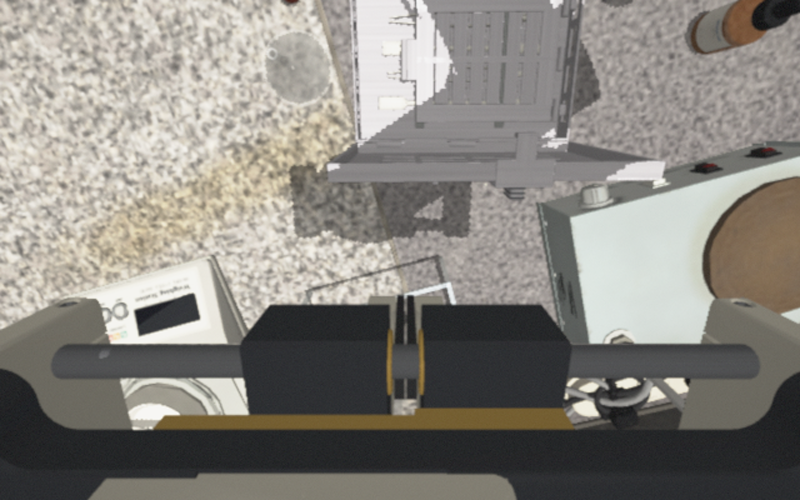

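The flap is flat with its tab at (410,60); the lid's edge is at rows 160–182 with the catch at (513,190), and the fingertip is behind it at (405,300). Now down behind the lid and push.

Call:
carry_out([
  [[50,0,0,0,0,0],[100,0,0,0,0,0],[100,0,-13,0,0,0],[100,0,-25,0,0,0],[100,0,-37,0,0,0],[99,0,-47,0,0,0],[98,0,-58,0,0,0],[99,0,-68,0,0,0],[100,0,-78,0,0,0]],
])

```text
clock: 9.45
tool_pos: [0.5758, 0.0243, 0.1497]
orientation: [43.0, 90.0, 27.3]
force: [0.5, 0.6, 1.3]
opening: 0.0002
```

```bash
python3 - <<'E'
from h import *
p,r=tool(); o=get_obs(); print(o['clock'],I(p),(r.inv()*RT).as_rotvec(degrees=True),RC.inv().apply(o['force']))
s=shot('wrist','wrist6'); shot('side','side6')
a=load('wrist6')['color'][...,::-1]; cv2.imwrite('pics/wrist6b.png',cv2.resize(a,(800,500),interpolation=cv2.INTER_CUBIC))
E
```

```text
9.45 [ 0.06178629 -0.05482511  0.14966061] [-0.06908428  0.01635824 -0.01525845] [0.36127643 0.7166798  1.32039966]
```

View pics/wrist6b.png

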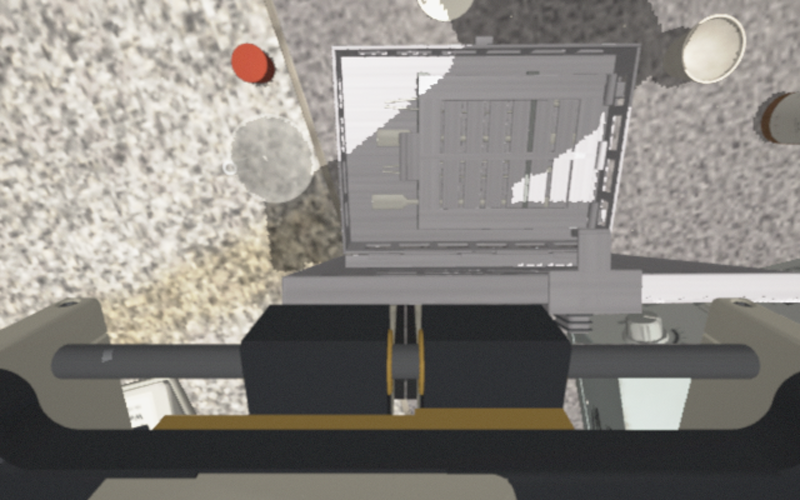

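```bash
python3 - <<'E'
from h import *
for f,u,v in(('wrist5',328,182),('wrist6',285,303)):
    s=load(f); print(I(onz(s,u*.8,v*.8,.175)).round(4))
E
```

```text
[ 0.0912 -0.1018  0.175 ]
[ 0.0448 -0.1005  0.175 ]
```

The lid is at about 75°, exactly as planned. Continuing.

Call:
carry_out([
  [[2,0,-11,0,0,0],[5,0,-21,0,0,0],[9,0,-31,0,0,0],[14,0,-40,0,0,0],[20,0,-49,0,0,0],[26,0,-57,0,0,0],[33,0,-65,0,0,0],[41,0,-72,0,0,0],[47,0,-77,0,0,0],[52,0,-81,0,0,0]],
])

```text
clock: 10.8
tool_pos: [0.4981, 0.0462, 0.0971]
orientation: [-138.8, 90.0, -154.5]
force: [0.7, -0.1, -0.8]
opening: 0.0006
```

```bash
python3 - <<'E'
from h import *
p,r=tool(); o=get_obs(); print(o['clock'],I(p),(r.inv()*RT).as_rotvec(degrees=True),RC.inv().apply(o['force']))
s=shot('wrist','wrist7'); shot('side','side7')
a=load('wrist7')['color'][...,::-1]; cv2.imwrite('pics/wrist7b.png',cv2.resize(a,(800,500),interpolation=cv2.INTER_CUBIC))
E
```

```text
10.8 [-0.01895895 -0.05481234  0.09707308] [-0.06612187 -0.01044665  0.00915064] [ 0.69310607  0.13630114 -0.80736165]
```

View pics/wrist7b.png

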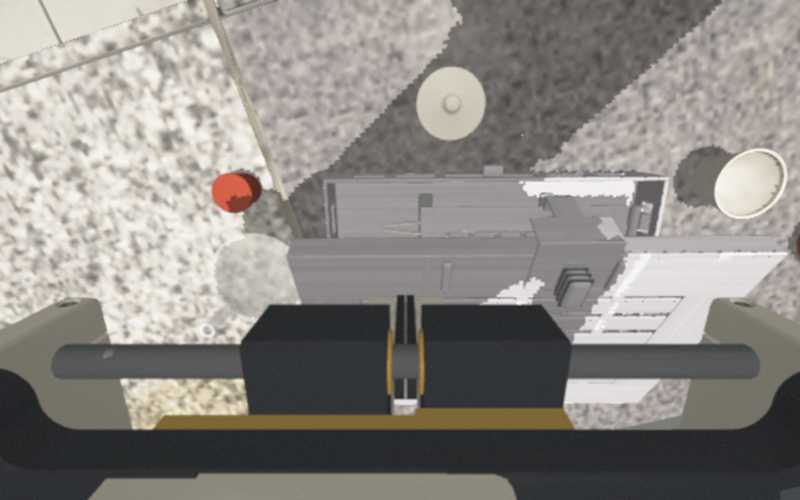

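The lid is at ~28°, edge at row ~245, catch tab at (575,290). Slower for the last part.

Call:
carry_out([
  [[3,0,-2,0,0,0],[6,0,-3,0,0,0],[9,0,-5,0,0,0],[12,0,-6,0,0,0],[15,0,-8,0,0,0],[18,0,-9,0,0,0],[21,0,-11,0,0,0],[24,0,-12,0,0,0],[27,0,-13,0,0,0],[30,0,-14,0,0,0]],
])

```text
clock: 12.15
tool_pos: [0.4849, 0.0499, 0.0674]
orientation: [60.3, 90.0, 44.6]
force: [0.2, -0.2, 0.7]
opening: 0.0005
```

```bash
python3 - <<'E'
from h import *
p,r=tool(); o=get_obs(); print(o['clock'],I(p),(r.inv()*RT).as_rotvec(degrees=True),RC.inv().apply(o['force']))
s=shot('wrist','wrist8'); shot('side','side8')
a=load('wrist8')['color'][...,::-1]; cv2.imwrite('pics/wrist8b.png',cv2.resize(a,(800,500),interpolation=cv2.INTER_CUBIC))
E
```

```text
12.15 [-0.03267086 -0.05477579  0.06736335] [-0.07244881  0.00156641 -0.00274502] [ 0.27212802 -0.12989924  0.6862217 ]
```

View pics/wrist8b.png

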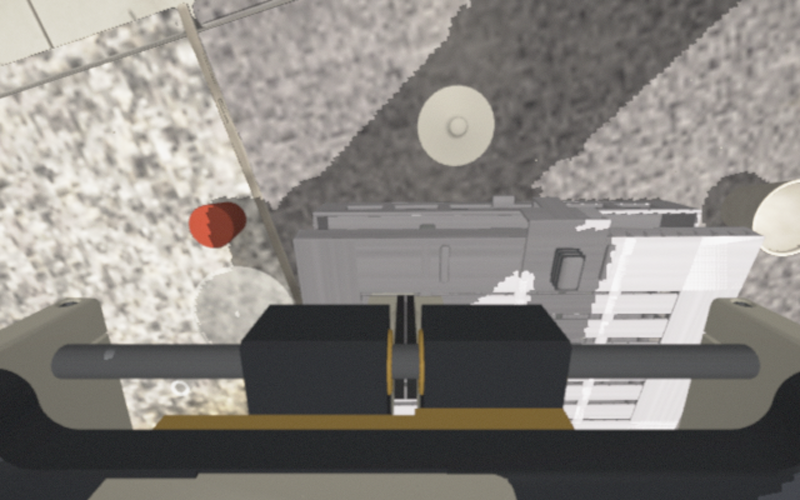

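Call:
carry_out([
  [[3,0,-1,0,0,0],[6,0,-2,0,0,0],[9,0,-2,0,0,0],[11,0,-3,0,0,0],[13,0,-3,0,0,0],[15,0,-4,0,0,0],[17,0,-4,0,0,0],[19,0,-4,0,0,0],[21,0,-5,0,0,0],[23,0,-5,0,0,0]],
])

```text
clock: 13.5
tool_pos: [0.4801, 0.0512, 0.0444]
orientation: [-134.5, 90.0, -150.2]
force: [0.5, -0.2, 0.4]
opening: 0.0004
```

Call:
carry_out([
  [[1,0,0,0,0,0],[2,0,0,0,0,0],[3,0,0,0,0,0],[4,0,0,0,0,0],[4,0,0,0,0,0]],
])

```text
clock: 14.12
tool_pos: [0.4803, 0.0512, 0.0423]
orientation: [3.7, 90.0, -12.0]
force: [-8.6, 0.8, 23.7]
opening: 0.0002
```

```bash
python3 - <<'E'
from h import *
p,r=tool(); o=get_obs(); print(o['clock'],I(p),(r.inv()*RT).as_rotvec(degrees=True),RC.inv().apply(o['force']))
s=shot('wrist','wrist9'); shot('side','side9')
a=load('wrist9')['color'][...,::-1]; cv2.imwrite('pics/wrist9b.png',cv2.resize(a,(800,500),interpolation=cv2.INTER_CUBIC))
E
```

```text
14.125 [-0.0374766  -0.05476736  0.04232073] [-0.02247155  0.04177747 -0.00269672] [-8.51837247 -1.60189915 23.71147516]
```

View pics/wrist9b.png

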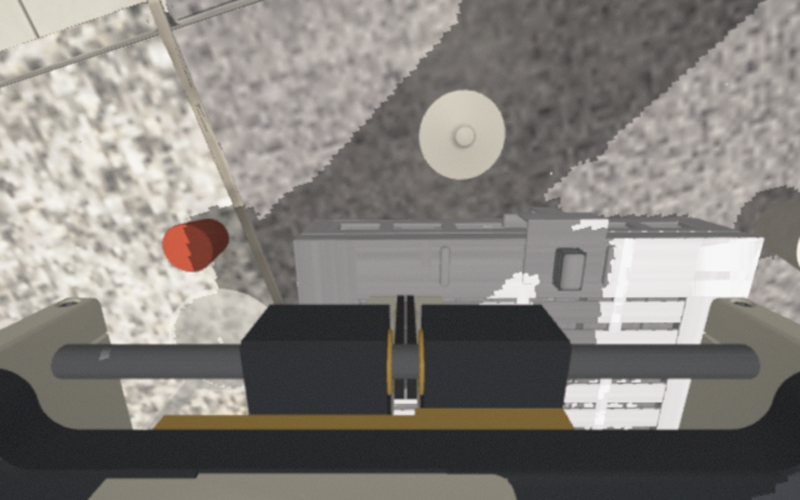

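Lid fully shut (24 N at z = 42.3 mm); the catch tab shows at (572,270). I'll locate it before pushing.

```bash
python3 - <<'E'
from h import *
s=load('wrist9')
a=s['color'][165:250,340:510,::-1]; cv2.imwrite('pics/wrist9z.png',cv2.resize(a,None,fx=4.5,fy=4.5,interpolation=cv2.INTER_CUBIC))
E
```

```text
(no output)
```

View pics/wrist9z.png

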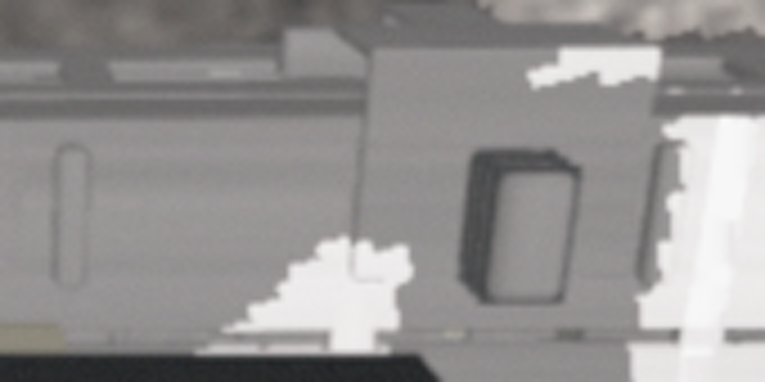

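Call:
carry_out([
  [[-30,0,0,0,0,0],[-60,0,0,0,0,0],[-60,40,-8,0,0,0],[-60,80,-16,0,0,0],[-60,120,-23,0,0,0],[-60,120,-23,0,0,0]],
])

```text
clock: 14.98
tool_pos: [0.4912, 0.1754, 0.1006]
orientation: [47.9, 90.0, 32.3]
force: [0.2, -0.0, -0.6]
opening: 0.0004
```

```bash
python3 - <<'E'
from h import *
s=load('wrist9')
for x,y in((985/1,0),):pass
p,r=tool(); o=get_obs(); print(o['clock'],I(p),RC.inv().apply(o['force']))
s=shot('wrist','wrist10')
a=s['color'][...,::-1]; cv2.imwrite('pics/wrist10b.png',cv2.resize(a,(800,500),interpolation=cv2.INTER_CUBIC))
E
```

```text
14.975 [-0.06061355  0.06769602  0.10055661] [ 0.18661869  0.02870396 -0.61620032]
```

View pics/wrist10b.png

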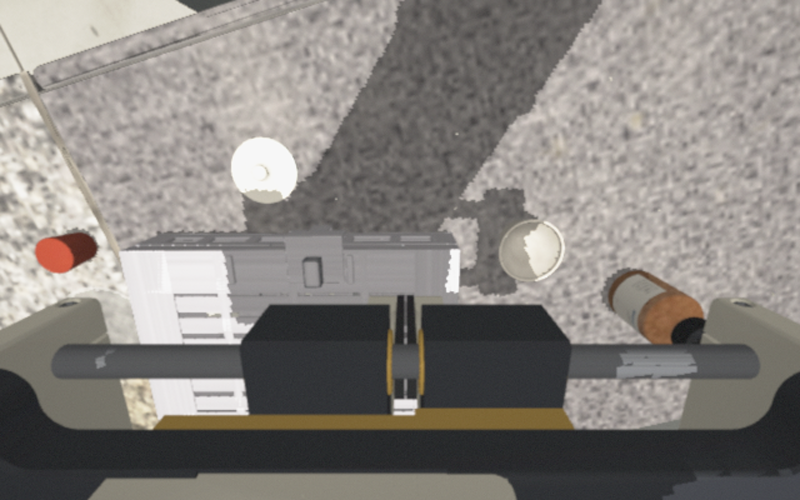

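```bash
python3 - <<'E'
from h import *
print(I(onz(load('wrist9'),459.3,217.2,.0555)),I(onz(load('wrist10'),314*.8,271*.8,.0555)))
E
```

```text
[-0.06285967  0.01489393  0.0555    ] [-0.06435321  0.01614505  0.0555    ]
```

Tab found at (−63, 15.5) mm, as expected. Descending left of it to 6.5 mm above the lid.

Call:
carry_out([
  [[26,0,-1,0,0,0],[52,0,-2,0,0,0],[52,-5,-2,0,0,0],[52,-10,-2,0,0,0],[52,-15,-2,0,0,0],[52,-20,-2,0,0,0],[52,-20,-2,0,0,0]],
])

```text
clock: 15.9
tool_pos: [0.4833, 0.1539, 0.049]
orientation: [57.3, 90.0, 41.5]
force: [-0.2, -0.6, -0.1]
opening: 0.0006
```

```bash
python3 - <<'E'
from h import *
p,r=tool(); o=get_obs(); print(o['clock'],I(p),RC.inv().apply(o['force']))
s=shot('wrist','wrist11')
a=s['color'][...,::-1]; cv2.imwrite('pics/wrist11b.png',cv2.resize(a,(800,500),interpolation=cv2.INTER_CUBIC))
E
```

```text
15.9 [-0.06238629  0.04494137  0.04902631] [ 0.02413902 -0.66539217 -0.13166581]
```

View pics/wrist11b.png

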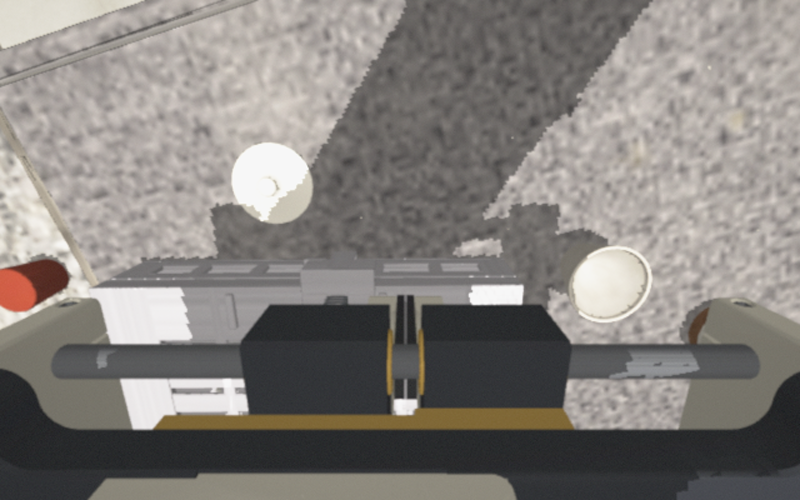

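Lid still flat; the tab (336,300) is just left of the fingertip in the image. Pushing to the right.

Call:
carry_out([
  [[0,-3,0,0,0,0],[0,-6,0,0,0,0],[0,-9,0,0,0,0],[0,-12,0,0,0,0],[0,-15,0,0,0,0],[0,-17,0,0,0,0],[0,-17,0,0,0,0]],
])

```text
clock: 16.82
tool_pos: [0.4786, 0.1377, 0.0486]
orientation: [-87.9, 90.0, -103.7]
force: [-0.5, -0.3, -0.3]
opening: 0.0001
```

```bash
python3 - <<'E'
from h import *
p,r=tool(); o=get_obs(); print(o['clock'],I(p),RC.inv().apply(o['force']))
s=shot('wrist','wrist12')
a=s['color'][...,::-1]; cv2.imwrite('pics/wrist12b.png',cv2.resize(a,(800,500),interpolation=cv2.INTER_CUBIC))
E
```

```text
16.825 [-0.06250469  0.02806984  0.04859989] [-0.38698504 -0.39987924 -0.2649977 ]
```

View pics/wrist12b.png

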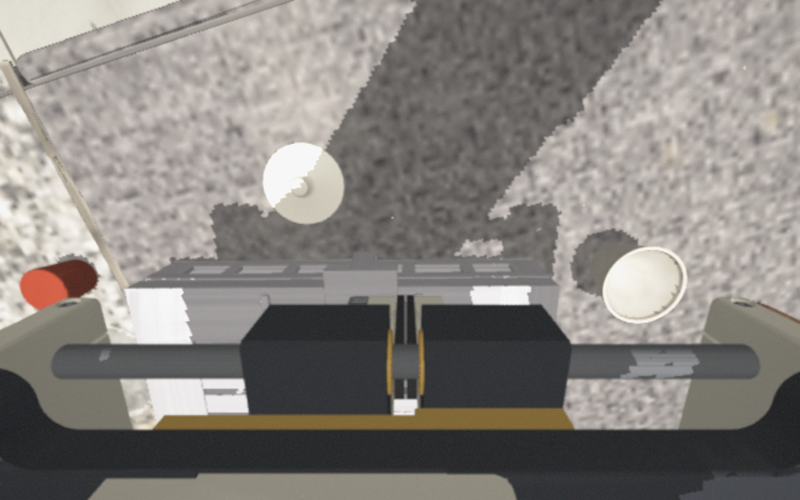

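The catch plate moved about 6 mm (the finger is slimmer than assumed); about 10 mm is left. Continuing.

Call:
carry_out([
  [[0,-2,0,0,0,0],[0,-4,0,0,0,0],[0,-6,0,0,0,0],[0,-8,0,0,0,0],[0,-9,0,0,0,0],[0,-9,0,0,0,0]],
])

```text
clock: 17.62
tool_pos: [0.4762, 0.1291, 0.0486]
orientation: [-54.6, 90.0, -70.4]
force: [0.6, -0.2, 0.5]
opening: 0.0004
```

Call:
carry_out([
  [[0,-1,0,0,0,0],[0,-2,0,0,0,0],[0,-2,0,0,0,0]],
])

```text
clock: 18.0
tool_pos: [0.4763, 0.1285, 0.0487]
orientation: [70.3, 89.9, 54.5]
force: [0.5, 6.8, -2.0]
opening: 0.0007
```

```bash
python3 - <<'E'
from h import *
p,r=tool(); o=get_obs(); print(o['clock'],I(p),RC.inv().apply(o['force']))
s=shot('wrist','wrist13')
a=s['color'][...,::-1]; cv2.imwrite('pics/wrist13b.png',cv2.resize(a,(800,500),interpolation=cv2.INTER_CUBIC))
E
```

```text
18.0 [-0.06229127  0.01854889  0.04872582] [-1.31323622  6.69584796 -1.98596293]
```

View pics/wrist13b.png

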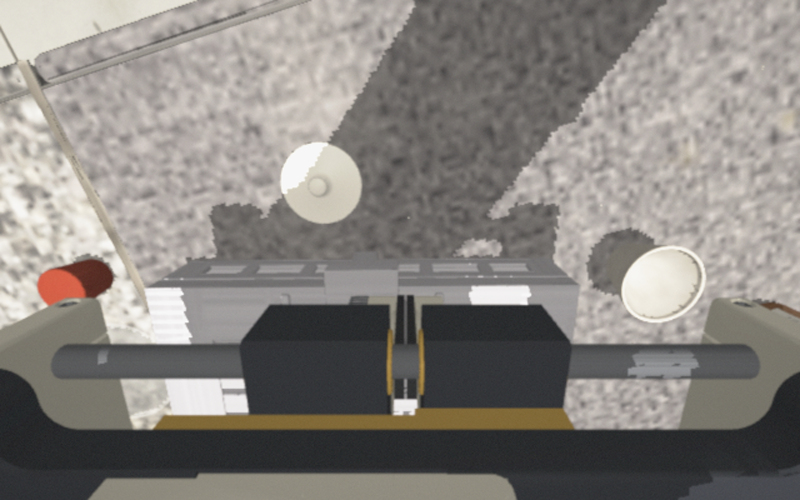

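Call:
carry_out([
  [[0,-1,0,0,0,0],[0,-2,0,0,0,0],[0,-2,0,0,0,0]],
])

```text
clock: 18.42
tool_pos: [0.4764, 0.1281, 0.049]
orientation: [70.5, 89.7, 54.7]
force: [-2.2, 14.1, -2.6]
opening: 0.0004
```

Call:
carry_out([
  [[0,5,0,0,0,0],[0,14,0,0,0,0],[-30,14,0,0,0,0],[-60,14,0,0,0,0],[-90,14,0,0,0,0],[-120,14,40,0,0,0],[-150,14,80,0,0,0],[-150,14,80,0,0,0]],
])

```text
clock: 19.42
tool_pos: [0.5589, 0.1169, 0.2003]
orientation: [26.3, 89.8, 10.5]
force: [-0.6, 0.5, -0.6]
opening: 0.0006
```

```bash
python3 - <<'E'
from h import *
p,r=tool(); o=get_obs(); print(o['clock'],I(p),RC.inv().apply(o['force']))
s=shot('wrist','wrist14')
a=s['color'][...,::-1]; cv2.imwrite('pics/wrist14b.png',cv2.resize(a,(800,500),interpolation=cv2.INTER_CUBIC))
a=s['color'][30:160,180:400,::-1]; cv2.imwrite('pics/wrist14z.png',cv2.resize(a,None,fx=3.6,fy=3.6,interpolation=cv2.INTER_CUBIC))
E
```

```text
19.425 [0.02037587 0.02970075 0.20031949] [-0.69832763  0.28506907 -0.60094958]
```

View pics/wrist14b.png

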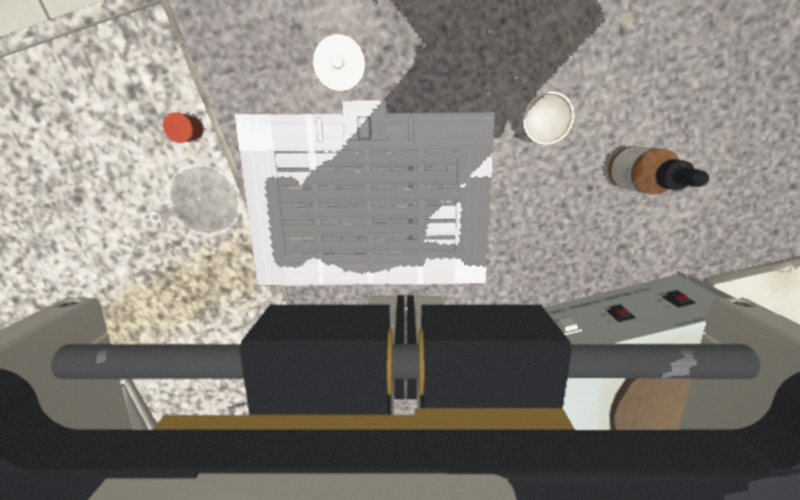

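View pics/wrist14z.png

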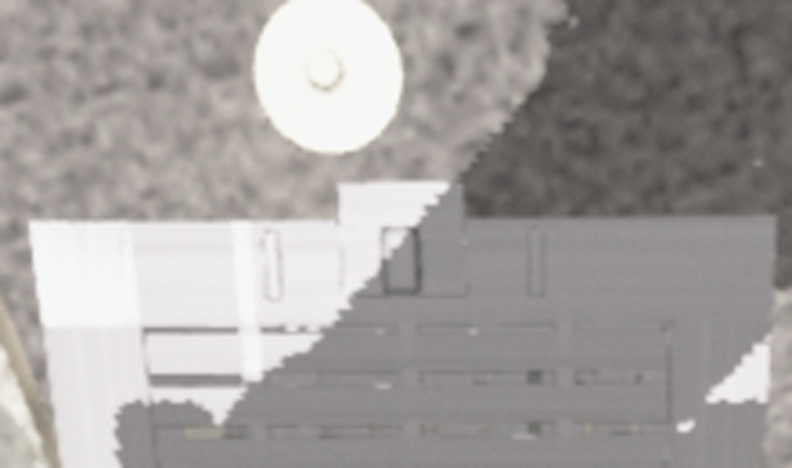

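```bash
python3 - <<'E'
from h import *
s=load('wrist14'); Z=lambda x,y:(180+x/3.6,30+y/3.6)
print('tab',I(onz(s,*Z(402,261),.0555)).round(4))
print('plate',[I(onz(s,*Z(x,240),.0445)).round(4) for x in(340,466)])
print('lid edge',[I(onz(s,*Z(x,y),.0425)).round(4) for x,y in((31,220),(776,217))])
b=load('wrist1')
for n,u,v,z,u1,v1 in(('crlid',338,61,.01,388,12),('cruc',549,117,.03,546,50),('stopper',181,127,.024,271,62),('funnel',205,199,0,284,124)):
    print(n,I(onz(s,u*.8,v*.8,z)).round(3),I(onz(b,u1*.8,v1*.8,z)).round(3))
s=shot('side','side14'); a=s['color'][130:260,230:370,::-1]; cv2.imwrite('pics/side14z.png',cv2.resize(a,None,fx=4.6,fy=4.6,interpolation=cv2.INTER_CUBIC))
E
```

```text
tab [-0.0619 -0.0002  0.0555]
plate [array([-0.0675, -0.018 ,  0.0445]), array([-0.0674,  0.0164,  0.0445])]
lid edge [array([-0.0729, -0.1022,  0.0425]), array([-0.0732,  0.1009,  0.0425])]
crlid [-0.116 -0.025  0.01 ] [-0.116 -0.026  0.01 ]
cruc [-0.07   0.149  0.03 ] [-0.072  0.149  0.03 ]
stopper [-0.063 -0.157  0.024] [-0.064 -0.16   0.024]
funnel [ 0.002 -0.159 -0.   ] [ 0.002 -0.159  0.   ]
```

View pics/side14z.png

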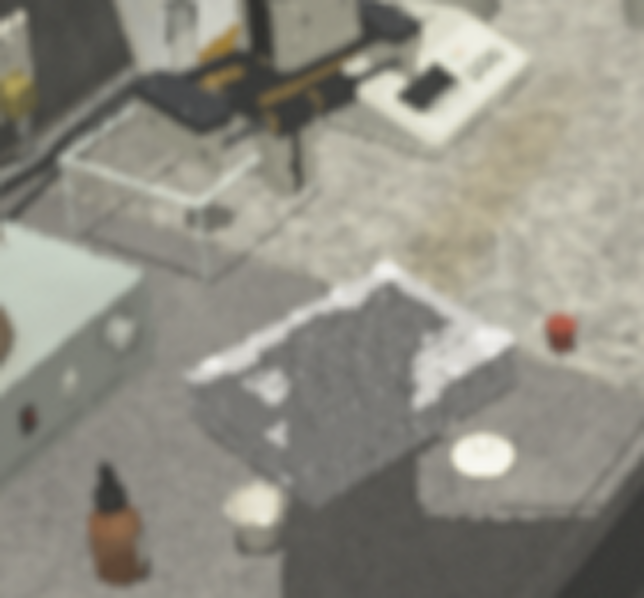

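The side view shows the lid flat and shut, the bench items unmoved and the hand about 16 cm above the lid. The tab now measures y = 0, so it has travelled the full 16 mm. Handing in.

```bash
python3 -c "
from h import *
print(close_job())"
```

```text
the job is handed in; nothing more can be done
None
```

The cassette is closed and latched, and I handed the job in at about 19.5 s with the hand clear, about 16 cm above the lid. I used only the shut fingertips and gripped nothing.

- **Flap:** I folded it down along its arc and pressed it flat. The fingertip stopped at z = 25 mm with about 29 N, which matches the 25.5 mm top face.
- **Lid:** I pushed it over from behind and slowed down for the last 30°. It stayed under the fingertip all the way, with no slam seen. A final press of about 24 N stopped at z = 42.3 mm, against 42.5 mm for fully shut.
- **Catch:** I pushed it to the right until it hit its stop at about 14 N. The camera put the tab at y = 15.5 mm before the push and −0.2 mm after, so it travelled the full 16 mm, within camera accuracy.
- **Bench items:** The crucible, its lid, the stopper and the funnel were within 3 mm of where they started, which is within measuring error. The left dropper bottle looked unmoved. I did not re-measure the right dropper bottle or the strip booklet, but the arm went near neither.
- **Instruments:** They were in their slots in the last clear views. The shut lid hides them, so I could not check them after that.

One estimate was off: the closed fingers are narrower than I assumed, so the first catch push moved it only about 6 mm. A second push finished it.

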